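# Raise the loaded wafer carrier for stage cleaning

### The job

Find the carrier that bears the copper-coloured disc, take it by its arched handle and lift it off its stage so that the stage under it can be wiped: at least 10 cm clear and still over that stage, level all the time so the disc stays in its place. Finish while holding it there, level and motionless, and do not let go or set it down; leave the other carriers and everything else where they are.

Things in the scene. Friction and masses are not known exactly. Their poses are not given: they have to be found in the camera images.
- carrier_a: black round carrier plate, 144 mm across, 6 mm thick, origin at the centre of its underside, z up; balanced, about 0.4 kg; stands loose on stage_a, turned any way. An arched aluminium handle crosses it along its own y axis: posts at y = -62 and +62 mm, square bar 14 mm wide and 134 mm long, bar centre line 77 mm above the underside. Pins 6 mm tall surround the disc. The three carriers are alike
- grip_a (a point): middle of the handle bar of carrier_a, 77 mm above the carrier's underside and straight above its centre of mass; marked by a blue sleeve centred here, 16 mm wide along the carrier's x, 36 mm long along its y, 16 mm high; 58 mm of free height between sleeve and disc
- stage_a: fixed round stage under carrier_a: grey foot 160 mm across and 12 mm high, aluminium top 132 mm across, top face 20 mm above the table; origin at the centre of its underside, z up; a brass nipple sticks out at its side
- carrier_b: black round carrier plate, 144 mm across, 6 mm thick, origin at the centre of its underside, z up; balanced, about 0.4 kg; stands loose on stage_b, turned any way. An arched aluminium handle crosses it along its own y axis: posts at y = -62 and +62 mm, square bar 14 mm wide and 134 mm long, bar centre line 77 mm above the underside. Pins 6 mm tall surround the disc. The three carriers are alike
- grip_b (a point): middle of the handle bar of carrier_b, 77 mm above the carrier's underside and straight above its centre of mass; marked by a blue sleeve centred here, 16 mm wide along the carrier's x, 36 mm long along its y, 16 mm high; 58 mm of free height between sleeve and disc
- stage_b: fixed round stage under carrier_b: grey foot 160 mm across and 12 mm high, aluminium top 132 mm across, top face 20 mm above the table; origin at the centre of its underside, z up; a brass nipple sticks out at its side
- carrier_c: black round carrier plate, 144 mm across, 6 mm thick, origin at the centre of its underside, z up; balanced, about 0.4 kg; stands loose on stage_c, turned any way. An arched aluminium handle crosses it along its own y axis: posts at y = -62 and +62 mm, square bar 14 mm wide and 134 mm long, bar centre line 77 mm above the underside. Pins 6 mm tall surround the disc. The three carriers are alike
- grip_c (a point): middle of the handle bar of carrier_c, 77 mm above the carrier's underside and straight above its centre of mass; marked by a blue sleeve centred here, 16 mm wide along the carrier's x, 36 mm long along its y, 16 mm high; 58 mm of free height between sleeve and disc
- stage_c: fixed round stage under carrier_c: grey foot 160 mm across and 12 mm high, aluminium top 132 mm across, top face 20 mm above the table; origin at the centre of its underside, z up; a brass nipple sticks out at its side
- copper_disc: copper-coloured disc, the one that matters: 100 mm across, 5 mm thick, 0.095 kg, origin at the centre of its underside; lies loose on one of the three carriers (any of them), between its pins with 2 mm to spare, under the arched handle
- white_disc: white disc: 100 mm across, 5 mm thick, 0.095 kg, origin at the centre of its underside; lies loose on one of the three carriers (any of them), between its pins with 2 mm to spare, under the arched handle
- green_disc: green disc: 100 mm across, 5 mm thick, 0.095 kg, origin at the centre of its underside; lies loose on one of the three carriers (any of them), between its pins with 2 mm to spare, under the arched handle
- amber_bottle: bystander: amber bottle, 60 mm across, 120 mm tall, origin at the centre of its underside
- wafer_jar: bystander: clear round jar with a white cap, 80 mm across, 60 mm tall, origin at the centre of its underside
There are look-alikes about, which are no part of the job. What is shaped like the carrier_b but pink is not meant.

How it is judged:
By the outcome, as a careful person would: the job done as asked, in the order asked, and still so for the second after the job is handed in, while the arm keeps its last pose, push and grip.
It also fails if it takes over 32 s, if anything falls off the work surface, if the arm or the gripper's body presses on something with over 40 N, if the wrist force passes 120 N, or if a joint passes its speed limit or range.

### The arm

A 6-joint arm with a two-finger parallel gripper is mounted at the origin on the work surface. World frame = base frame: x ahead of the robot, y to its left, z up, the work surface at z = 0. Lengths are in mm, angles in rad, forces in N, time in s.
With the tool pointing down it reaches from about 350 to 975 mm from the base axis. Payload 7.1 kg.
Tool frame: the origin (TCP) lies midway between the tips of the shut fingers; the grasp point (between the pads) lies 19 mm behind it; z points along the fingers, y is the line along which they close (so a half turn about z gives the same grasp; the last joint's range is limited). The gripper opens to 88 mm and grips with 3 to 60 N. Pads are 20 mm wide; open, the fingers measure 115 mm over their backs; the gripper's body (75 mm by 178 mm) begins 61 mm behind the grasp point.
Start: joints at [-1.294, 0.423, 1.63, -0, 1.089, -0.019], TCP at [182.209, -597.833, 222.675] pointing down, gripper open.
Joint ranges: [-3, 3], [-0.9, 2.11], [0.09, 2.58], [-1.31, 4.45], [0.11, 2.69], [-2.54, 2.54]. Speed limits (rad/s): [2.39, 2.39, 3.01, 3.14, 3.14, 3.14].

### API

Orientations are given as a rotation vector (axis times angle).
In Python, from workcell import get_obs, get_image, camera_params, close_job gives the robot as it stands.
- The arm moves only by the shell command python3 -m creep 'ROWS' [OPENING]. ROWS is a JSON object of lists of equal length, an entry for each row: "delta_pos": the shift along the tool's x, y, z in m, a list of three; "twist": the turn, a rotation vector about the tool's x, y, z in degrees, a list of three. A call has 1 to 20 rows; each row shifts and turns the commanded pose from where the row before left it, along the tool's axes as they then stand; what a row does not reach is not made up. A row lasts 1/12 s, in which the tool goes at most 41.7 mm and 7.16 degrees, less where a joint would pass 70% of its speed; a pose out of reach is approached as far as the arm can. A call with a gripper value outside its range is refused whole. OPENING is the opening, from 0 (shut) to 1 (fully open), set as the call begins (- or left out, the last holds). The fingers move at their own pace and stop on an object; the grip force is fixed at half the most. Time passes only in rows, so rows that do not move let the fingers close. It gives the time, the measured TCP pose, the force, the opening and the grip force at its end, in the units of the state.
- get_obs(): the state, without advancing time (a new reading comes with each control period).
- get_image(name): name is "scene" or "top" or "wrist"; returns (picture, depth): 400x640x3 uint8, red, green, blue; 400x640 float32, mm along the optical axis (not along the pixel's ray), 0 where there is no reading.
- camera_params(name): a dict with "camera_matrix" (3x3 intrinsics, pixels), "k1" (the pictures are not rectified: a ray, as slopes to the right and down, at radius r is drawn at 1 + k1 r^2 times it, then the intrinsics apply), "extrinsics" (4x4, takes a point from camera to world coordinates). Camera axes: x right, y down, z forward; pixel columns grow to the right and rows downward; lengths in mm; the calibration is good to about 2 mm. A picture is of the moment at which its call begins: read the wrist's pose just before it. camera_params takes no time and is no camera call; for the wrist camera it gives the pose at the moment of the call.
- close_job(): hands the job in; it is judged then, once.
The state is a dict: "t": time; "qpos": joint angles; "qvel": joint speeds; "joint_torque": joint torques, N m; "ee_pos": TCP position; "orientation": TCP orientation; "ft_force": force on the tool from outside, world axes, zero at the start; "moment": the same for the moment, N m; "width": finger opening in mm; "grasp_force": force on a finger pad.
Only numpy, scipy, OpenCV 4.12 (cv2) and the standard library are available. Lean on these libraries where they do the work, as an engineer would, in place of code of your own. Each camera call takes 0.05 s, during which the arm holds its last target. There are 200 camera calls.

## Working session

There is one attempt and no reset: what is moved stays moved. The work goes in short steps, Python scripts to look and compute and a shell command to move; the robot and the scene stay as the last step left them, time stands still between calls to the robot, and variables do not carry over. Pictures are saved under pics/ and viewed, at most 10 in all, crops included, and the job is handed in when it is done.

```bash
mkdir -p pics; ls
python3 - <<'E'
from workcell import *
import cv2,numpy as np
o=get_obs();print({k:np.round(v,3).tolist() for k,v in o.items()})
for n in("scene","top"):
    p,d=get_image(n);cv2.imwrite(f"pics/{n}0.png",p[:,:,::-1]);np.savez(f"{n}0.npz",p=p,d=d)
    c=camera_params(n);print(n,np.round(c["camera_matrix"],1).tolist(),c["k1"],np.round(c["extrinsics"],3).tolist())
E
```

```text
pics
{'t': 0.0, 'qpos': [-1.294, 0.424, 1.631, -0.0, 1.089, -0.019], 'qvel': [0.0, 0.001, -0.001, -0.0, 0.0, -0.001], 'joint_torque': [-0.002, -54.464, -27.366, 0.064, 0.023, -0.0], 'ee_pos': [182.082, -597.322, 221.934], 'orientation': [-3.106, -0.463, 0.0], 'ft_force': [-0.095, 0.422, 0.588], 'moment': [0.049, -0.003, 0.035], 'grasp_force': 0.0, 'width': 87.925}
scene [[432.6, 0.0, 314.2], [0.0, 432.6, 198.3], [0.0, 0.0, 1.0]] -0.043388512793856776 [[-0.443, 0.638, -0.629, 1286.398], [0.897, 0.323, -0.303, 330.604], [0.01, -0.699, -0.715, 905.282], [0.0, 0.0, 0.0, 1.0]]
top [[486.4, 0.0, 314.5], [0.0, 486.4, 205.7], [0.0, 0.0, 1.0]] -0.12674312387640002 [[0.024, -0.996, 0.086, 491.398], [-1.0, -0.023, 0.01, 6.357], [-0.008, -0.086, -0.996, 1144.336], [0.0, 0.0, 0.0, 1.0]]
```

View pics/top0.png

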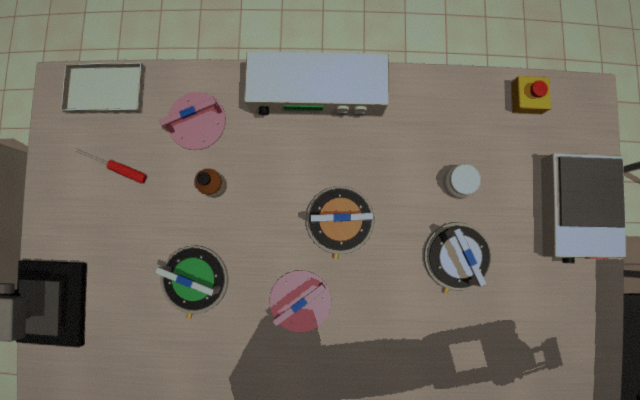

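View pics/scene0.png

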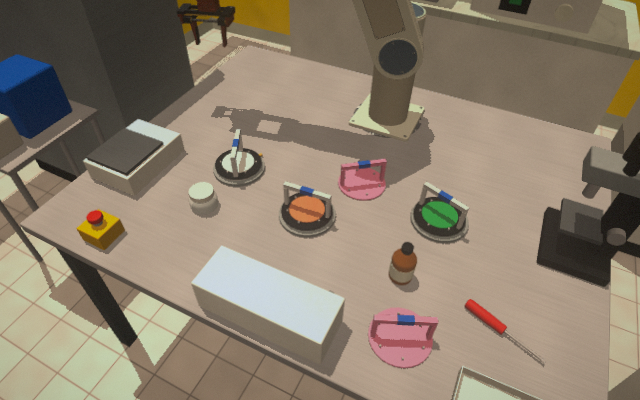

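Candidates in the top view are the black carriers at (341,218) with an orange/copper disc, (194,279) with green and (458,257) with white. The pink look-alikes are at (196,120) and (300,300). Only (341,218) fits: it is a black plate with a copper disc. I'll measure it and confirm it in a crop.

```bash
cat > h.py <<'E'
import cv2,numpy as np
from workcell import *
def ray(c,uv):
    K=np.array(c["camera_matrix"]);E=np.array(c["extrinsics"])
    p=cv2.undistortPoints(np.array(uv,float).reshape(-1,1,2),K,np.array([c["k1"],0,0,0.]))[:,0]
    return E[:3,3],np.c_[p,np.ones(len(p))]@E[:3,:3].T
def plane(c,uv,z):
    o,d=ray(c,uv);return o+d*((z-o[2])/d[:,2])[:,None]
def depthpt(c,uv,dep):
    o,d=ray(c,uv);return o+d*np.array(dep,float)[:,None]
def mask(p,lo,hi,box=None):
    m=cv2.inRange(cv2.cvtColor(p,cv2.COLOR_RGB2HSV),lo,hi)
    if box: k=np.zeros_like(m);x0,y0,x1,y1=box;k[y0:y1,x0:x1]=1;m*=k
    return m
E
python3 - <<'E'
from h import *
f={n:np.load(n+"0.npz") for n in("top","scene")}
C={n:camera_params(n) for n in f}
for n,box in(("top",(300,180,385,255)),("scene",(275,175,340,235))):
    p,d=f[n]["p"],f[n]["d"];c=C[n]
    for name,lo,hi,z in(("blue",(105,120,40),(125,255,255),105),("copper",(5,100,60),(20,255,255),31),("bar",(0,0,130),(180,60,255),104)):
        m=mask(p,lo,hi,box);v,u=np.nonzero(m);uv=np.c_[u,v].astype(float)
        dd=d[v,u];P=depthpt(c,uv[dd>0],dd[dd>0])
        Q=plane(c,uv,z)
        if name=="bar":
            s=(P[:,2]>85)&(P[:,2]<125); P=P[s]
        if name=="blue": s=P[:,2]>60;P=P[s]
        w,V=np.linalg.eigh(np.cov(P[:,:2].T))
        print(n,name,len(u),"px",uv.mean(0).round(1),"plane",Q.mean(0).round(1),"depth",P.mean(0).round(1),np.median(P,0).round(1),"min",P.min(0).round(),"max",P.max(0).round(),"dir",np.degrees(np.arctan2(V[1,1],V[0,1])).round(1))
p=f["top"]["p"][170:270,280:400];q=f["scene"]["p"][160:250,260:380]
cv2.imwrite("pics/crop.png",np.vstack([cv2.resize(p,None,fx=4,fy=3),cv2.resize(q,None,fx=4,fy=3)])[:600,:,::-1])
E
```

```text
top blue 109 px [341.3 216.9] plane [558.1 -41.  105. ] depth [558.2 -41.1 104.1] [558.1 -40.5 104.2] min [551. -58. 101.] max [565. -25. 110.] dir 93.6
top copper 1172 px [340.2 219.5] plane [556.9 -42.   31. ] depth [556.9 -42.1  29.8] [548.7 -42.1  30. ] min [477. -92.   4.] max [609.   7.  37.] dir -177.6
top bar 2703 px [346.7 212.8] plane [567.5 -52.4 104. ] depth [558.7 -40.9 103. ] [558.8 -23.2 102.9] min [ 550. -107.   98.] max [568.  24. 109.] dir 93.3
scene blue 49 px [306.4 189.2] plane [561.6 -41.6 105. ] depth [560.6 -42.2 103.8] [560.9 -42.  103.9] min [551. -59. 100.] max [570. -26. 107.] dir 94.6
scene copper 799 px [306.2 208.8] plane [563.  -41.8  31. ] depth [561.7 -42.4  29.5] [562.1 -41.8  29.5] min [509. -97.  20.] max [610.   9.  89.] dir 56.4
scene bar 1838 px [306.7 196.6] plane [582.3 -30.  104. ] depth [560.  -39.2 102.1] [559.9 -23.1 102.3] min [ 548. -107.   90.] max [571.  26. 106.] dir 93.8
```

View pics/crop.png

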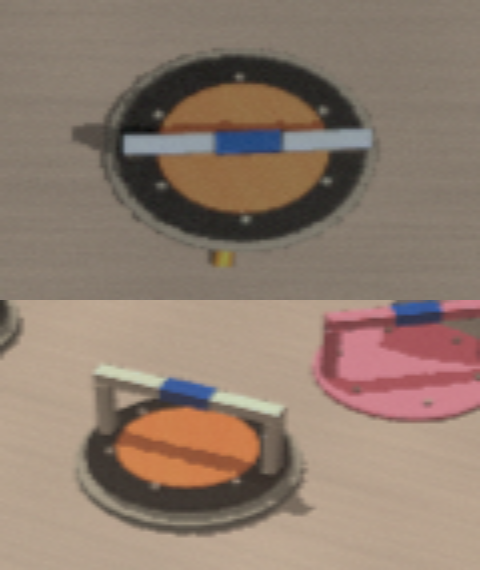

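The crop shows a black carrier with the copper disc, and a blue sleeve on an aluminium bar at top-view pixel (341,217). It is at x≈559, y≈−41, with the sleeve top at z≈104 (expected 105) and the bar at about 93.5°. I'll move above it.

```bash
python3 -m creep '{"delta_pos":[[0.026,-0.021,0],[0.026,-0.021,0],[0.026,-0.021,0],[0.026,-0.021,0],[0.026,-0.021,0],[0.026,-0.021,0],[0.026,-0.021,0],[0.026,-0.021,0],[0.026,-0.021,0],[0.026,-0.021,0],[0.026,-0.021,0],[0.026,-0.021,0],[0.026,-0.021,0],[0.026,-0.021,0],[0.026,-0.021,0],[0.026,-0.021,0],[0.026,-0.021,0],[0.026,-0.021,0],[0.026,-0.021,0],[0.026,-0.021,0]],"twist":[[0,0,0],[0,0,0],[0,0,0],[0,0,0],[0,0,0],[0,0,0],[0,0,0],[0,0,0],[0,0,0],[0,0,0],[0,0,0],[0,0,0],[0,0,0],[0,0,0],[0,0,0],[0,0,0],[0,0,0],[0,0,0],[0,0,0],[0,0,0]]}' 1
python3 -m creep '{"delta_pos":[[0,0,0],[0,0,0],[0,0,0],[0,0,0],[0,0,0],[0,0,0],[0,0,0],[0,0,0],[0,0,0],[0,0,0],[0,0,0],[0,0,0],[0,0,0],[0,0,0]],"twist":[[0,0,-6],[0,0,-6],[0,0,-6],[0,0,-6],[0,0,-6],[0,0,-6],[0,0,-6],[0,0,-6],[0,0,-6],[0,0,-6],[0,0,-6],[0,0,-6],[0,0,-4.5],[0,0,0]]}'
python3 - <<'E'
from h import *
from scipy.spatial.transform import Rotation as R
o=get_obs();c=camera_params("wrist");p,d=get_image("wrist");cv2.imwrite("pics/w1.png",p[:,:,::-1]);np.savez("w1.npz",p=p,d=d)
print(o["t"],o["ee_pos"],R.from_rotvec(o["orientation"]).as_matrix().round(4).tolist(),o["ft_force"],o["qpos"])
m=mask(p,(105,120,40),(125,255,255));n,l,s,ce=cv2.connectedComponentsWithStats(m)
for i in range(1,n):
    if s[i,4]>100:
        v,u=np.nonzero(l==i);uv=np.c_[u,v].astype(float);P=depthpt(c,uv,d[v,u]);P=P[d[v,u]>0]
        t=P[P[:,2]>101]
        if len(t)>20: w,V=np.linalg.eigh(np.cov(t[:,:2].T));print(ce[i],s[i],P.mean(0),"top",t.mean(0),(t.max(0)+t.min(0))/2,np.ptp(t,0),np.degrees(np.arctan2(V[1,1],V[0,1])))
E
```

```text
t: 1.77
ee_pos: [557.6, -42.9, 222.4]
orientation: [-3.107, -0.463, 0.001]
ft_force: [0.6, 0.0, 0.3]
width: 87.4
grasp_force: 0.0
t: 2.93
ee_pos: [556.9, -44.5, 222.3]
orientation: [-2.15, -2.29, 0.001]
ft_force: [0.7, 0.4, -0.3]
width: 87.9
grasp_force: 0.0
2.9333 [556.89034264 -44.47601335 222.31102543] [[-0.0629, 0.998, -0.0008], [0.998, 0.0629, 0.0001], [0.0001, -0.0008, -1.0]] [ 0.71638582  0.42935312 -0.31655732] [-1.00983761e-01  3.27191068e-01  1.77802076e+00 -3.03100412e-05
  1.03718678e+00 -1.63920222e-01]
[319.9858871  188.96572581] [313 172  15  34 496] [557.90077523 -40.49593808 105.19488576] top [557.90077523 -40.49593808 105.19488576] [557.9758528  -40.70006045 105.05739659] [16.30804759 34.48151482  3.93147444] 93.80850421677923
```

View pics/w1.png

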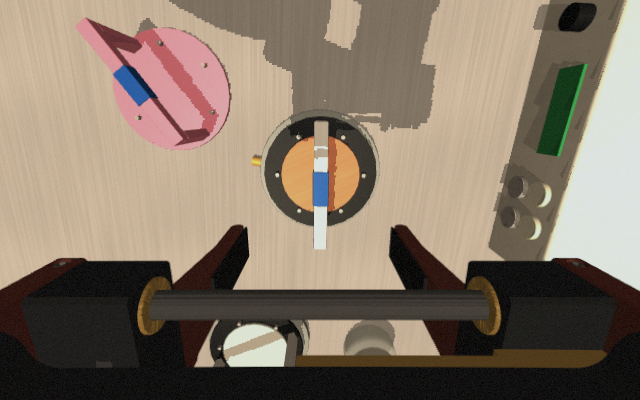

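The wrist view shows the carrier with the copper disc, its sleeve at (320,189), lined up between the fingers. The pink carrier is at (170,90), well clear. I'll centre the gripper and descend.

```bash
python3 -m creep '{"delta_pos":[[0.0036,0.0013,0],[0,0,0.012],[0,0,0.012],[0,0,0.012],[0,0,0.012],[0,0,0.012],[0,0,0.012],[0,0,0.012],[0,0,0.012],[0,0,0.012],[0,0,0.012],[0,0,0.012],[0,0,0.012],[0,0,0],[0,0,0]],"twist":[[0,0,0],[0,0,0],[0,0,0],[0,0,0],[0,0,0],[0,0,0],[0,0,0],[0,0,0],[0,0,0],[0,0,0],[0,0,0],[0,0,0],[0,0,0],[0,0,0],[0,0,0]]}' 1
python3 - <<'E'
from h import *
o=get_obs();p,d=get_image("wrist");cv2.imwrite("pics/w2.png",p[:,:,::-1]);print(o["ee_pos"],o["ft_force"])
E
```

```text
t: 4.23
ee_pos: [557.8, -40.8, 77.8]
orientation: [-2.153, -2.286, 0.002]
ft_force: [-0.1, -0.3, -0.4]
width: 87.6
grasp_force: 0.0
[557.80808102 -40.76560516  77.83554774] [-0.11848798 -0.29686105 -0.44017091]
```

View pics/w2.png

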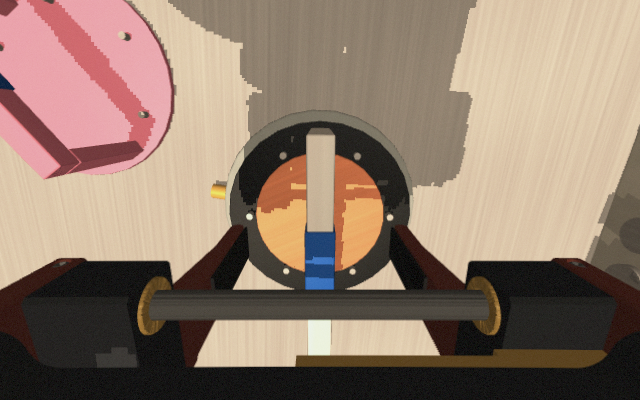

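The sleeve (319,260) sits centred between the open fingers at (240,240) and (397,240). I'll close the gripper.

```bash
python3 -m creep '{"delta_pos":[[0,0,0],[0,0,0],[0,0,0],[0,0,0],[0,0,0],[0,0,0],[0,0,0],[0,0,0],[0,0,0],[0,0,0],[0,0,0],[0,0,0],[0,0,0],[0,0,0],[0,0,0],[0,0,0]],"twist":[[0,0,0],[0,0,0],[0,0,0],[0,0,0],[0,0,0],[0,0,0],[0,0,0],[0,0,0],[0,0,0],[0,0,0],[0,0,0],[0,0,0],[0,0,0],[0,0,0],[0,0,0],[0,0,0]]}' 0
```

```text
t: 5.62
ee_pos: [558.3, -40.8, 78.6]
orientation: [-2.154, -2.287, 0.0]
ft_force: [-0.2, -1.0, -0.6]
width: 16.0
grasp_force: 30.0
```

It's gripping at 16.0 mm with 30 N, which matches the sleeve. I'll make a small gentle lift first.

```bash
python3 -m creep '{"delta_pos":[[0,0,-0.001],[0,0,-0.002],[0,0,-0.003],[0,0,-0.004],[0,0,-0.004],[0,0,-0.004],[0,0,-0.003],[0,0,-0.002],[0,0,-0.001],[0,0,0],[0,0,0]],"twist":[[0,0,0],[0,0,0],[0,0,0],[0,0,0],[0,0,0],[0,0,0],[0,0,0],[0,0,0],[0,0,0],[0,0,0],[0,0,0]]}'
python3 - <<'E'
from h import *
o=get_obs();print(o["moment"],o["ft_force"])
p,d=get_image("scene");np.savez("s2.npz",p=p,d=d);cv2.imwrite("pics/s2.png",cv2.resize(p[90:250,220:420],None,fx=3.5,fy=3.5)[:,:,::-1])
E
```

```text
t: 6.53
ee_pos: [558.2, -40.8, 102.7]
orientation: [-2.154, -2.287, 0.0]
ft_force: [-0.5, 0.2, -6.0]
width: 15.7
grasp_force: 30.0
[ 0.00126282 -0.10065049 -0.0121595 ] [-0.5066329   0.20597735 -5.99336228]
```

View pics/s2.png

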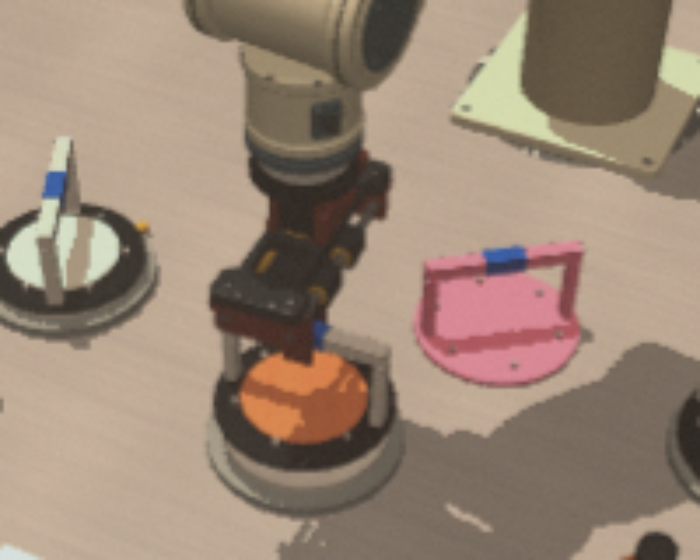

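The carrier is off its stage and level, with the disc seated at about (303,395) in the crop. The load is 5–6 N, as expected. I'll lift the rest of the way smoothly.

```bash
python3 -m creep '{"delta_pos":[[0,0,-0.001],[0,0,-0.003],[0,0,-0.005],[0,0,-0.007],[0,0,-0.008],[0,0,-0.008],[0,0,-0.008],[0,0,-0.008],[0,0,-0.008],[0,0,-0.008],[0,0,-0.008],[0,0,-0.008],[0,0,-0.007],[0,0,-0.005],[0,0,-0.003],[0,0,-0.001],[0,0,0],[0,0,0],[0,0,0],[0,0,0]],"twist":[[0,0,0],[0,0,0],[0,0,0],[0,0,0],[0,0,0],[0,0,0],[0,0,0],[0,0,0],[0,0,0],[0,0,0],[0,0,0],[0,0,0],[0,0,0],[0,0,0],[0,0,0],[0,0,0],[0,0,0],[0,0,0],[0,0,0],[0,0,0]]}'
python3 - <<'E'
from h import *
o=get_obs();print(o["moment"],o["ft_force"],abs(o["qvel"]).max())
p,d=get_image("scene");c=camera_params("scene");cv2.imwrite("pics/s3.png",cv2.resize(p[60:260,200:440],None,fx=3,fy=3)[:,:,::-1])
v,u=np.nonzero(cv2.erode(mask(p,(5,100,60),(20,255,255),(260,130,360,235)),np.ones((3,3))));P=depthpt(c,np.c_[u,v],d[v,u])
for n in range(4):
    A=np.c_[P[:,:2]-P[:,:2].mean(0),np.ones(len(P))];k=np.linalg.lstsq(A,P[:,2],rcond=None)[0];r=P[:,2]-A@k
    P=P[abs(r)<max(2.5*np.median(abs(r)),2)]
print(len(P),P.mean(0),"tilt deg",np.degrees(k[:2]),"extent",P.min(0),P.max(0))
E
```

```text
t: 8.25
ee_pos: [558.0, -40.8, 198.2]
orientation: [-2.153, -2.287, 0.001]
ft_force: [0.0, 0.4, -5.8]
width: 15.3
grasp_force: 30.0
[ 0.00335606 -0.08403932 -0.00282295] [ 0.00621505  0.42391047 -5.76966285] 0.0012649972146997143
775 [564.84241866 -40.57908922 154.94854037] tilt deg [50.27818717 11.22061139] extent [510.36116603 -90.48359349 145.10570451] [1286.39757072  330.6038216   905.28159833]
```

View pics/s3.png

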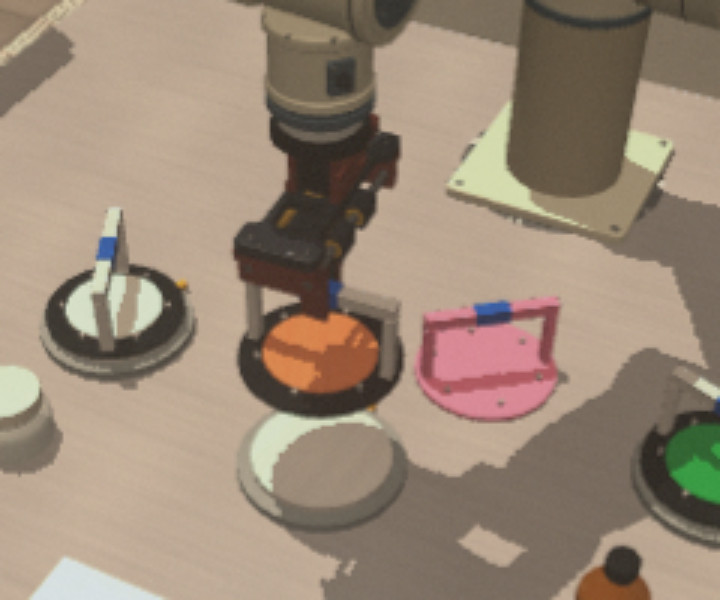

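The carrier hangs clear above its bare stage at (322,465), with the disc centred at (320,352). My fit included missing depth readings, so I'll redo it and check for slip.

```bash
python3 -m creep '{"delta_pos":[[0,0,-0.001],[0,0,-0.002],[0,0,-0.002],[0,0,-0.001],[0,0,0],[0,0,0],[0,0,0],[0,0,0],[0,0,0],[0,0,0],[0,0,0],[0,0,0]],"twist":[[0,0,0],[0,0,0],[0,0,0],[0,0,0],[0,0,0],[0,0,0],[0,0,0],[0,0,0],[0,0,0],[0,0,0],[0,0,0],[0,0,0]]}'
python3 - <<'E'
from h import *
o=get_obs();print(o["ee_pos"],abs(o["qvel"]).max(),o["width"],o["grasp_force"])
p,d=get_image("scene");c=camera_params("scene")
v,u=np.nonzero(cv2.erode(mask(p,(5,100,60),(20,255,255),(260,130,360,235)),np.ones((3,3))));P=depthpt(c,np.c_[u,v],d[v,u])[d[v,u]>0]
P=P[abs(P[:,2]-np.median(P[:,2]))<12]
for n in range(3):
    A=np.c_[P[:,:2]-P[:,:2].mean(0),np.ones(len(P))];k=np.linalg.lstsq(A,P[:,2],rcond=None)[0];r=P[:,2]-A@k
    P=P[abs(r)<max(3*r.std(),2)]
print(len(P),P.mean(0),"tilt deg",np.degrees(k[:2]),"extent",P.min(0),P.max(0))
E
```

```text
t: 9.3
ee_pos: [558.3, -40.8, 204.6]
orientation: [-2.154, -2.287, 0.0]
ft_force: [-0.3, 0.6, -5.8]
width: 15.9
grasp_force: 30.0
[558.2610677  -40.80324367 204.63584093] 0.0016192977507243067 15.914696179471719 29.991890788078308
729 [562.45600435 -41.88033501 155.57253488] tilt deg [0.28159071 0.1540894 ] extent [511.42681558 -90.03861134 151.37352531] [608.56270305   4.10408858 159.03970122]
```

The disc has risen 126 mm, its tilt is about 0.3°, and there is no slip or motion. I'm handing the job in.

```bash
python3 -c "from workcell import *;print(close_job())"
```

```text
the job is handed in; nothing more can be done
None
```

The carrier with the copper disc is held by its handle about 126 mm above its stage, level (about 0.3° tilt) and motionless with the disc in place; the job was handed in at about 9.4 s, with nothing else touched.

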